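Feed the notched bracket along the fence onto the copper pipe

ROBOT

A 6-joint arm with a two-finger parallel gripper is mounted at the origin on the work surface. World frame = base frame: x ahead of the robot, y to its left, z up, the work surface at z = 0. Lengths are in mm, angles in rad, forces in N, time in s.
With the tool pointing down it reaches from about 325 to 750 mm from the base axis. Payload 7.6 kg.
Tool frame: the origin (TCP) lies at the centre of the arm's flange, where the gripper is bolted on; the fingertips stand 173 mm ahead of it and the grasp point (between the pads) lies 155 mm ahead of it; z points along the fingers, y is the direction in which the jaws open and shut (so a half turn about z gives the same grasp; the last joint's range is limited). The gripper opens to 85 mm and grips with 20 to 120 N. Pads are 22 mm wide; open, the fingers measure 114 mm over their backs; the gripper's body (76 mm by 85 mm) begins 54 mm behind the grasp point. The pads swing forward as they close: fully open they stand 13 mm farther back than shut.
Start: joints at [-1.21, 0.052, 1.401, -0, 1.689, -0.07], TCP at [219.259, -477.026, 404.723] pointing down, gripper open.
Joint ranges: [-2.9, 2.9], [-0.91, 2.17], [0.12, 2.37], [-1.06, 4.2], [0.26, 2.73], [-2.93, 2.93]. Speed limits (rad/s): [2.57, 2.57, 3.01, 3.14, 3.14, 3.14].

INTERFACE

Orientations are given as a rotation vector (axis times angle).
In Python, from bench import sensors, cams, order gives the robot as it stands.
- The arm moves only by the tool play_rows, never from a script. Its argument "series" is a list of rows, each an object of numbers: "dx", "dy", "dz": the shift along the tool's x, y, z in units of 50 mm (1.0 is 50 mm); "wx", "wy", "wz": the turn, a rotation vector about the tool's x, y, z in units of 5 degrees (1.0 is 5 degrees); "fingers": the finger opening in mm, from 0 to 85.4. A call has 1 to 12 rows; each row is the pose to reach, as a shift and turn from the pose commanded when the call began, along the tool's axes at that moment; what a row does not reach only later rows make up. A row lasts 1/10 s, in which the tool goes at most 50 mm and 8.59 degrees, less where a joint would pass 70% of its speed; a pose out of reach is approached as far as the arm can. A call with a gripper value outside its range is refused whole. The fingers move at their own pace and stop on an object; the grip force is fixed at half the most. Time passes only in rows, so rows that repeat a pose let the fingers close. It gives the time, the measured TCP pose, the force and the opening at its end, in the units of the state.
- sensors.sense(): the state, without advancing time (a new reading comes with each control period).
- cams.get_image(name): name is "scene" or "top" or "wrist"; returns the picture (420x560x3 uint8, blue, green, red); there is no depth.
- cams.calibration(name): a dict with "vertical_fov" (degrees; the focal length in pixels is half the picture's height over the tangent of half this angle, whatever the lens; pixels are square), "cx", "cy" (the principal point, pixels), "k1" (the pictures are not rectified: a ray, as slopes to the right and down, at radius r is drawn at 1 + k1 r^2 times it, then the intrinsics apply), "origin" and "rotation" of the camera in the world. Camera axes: x right, y down, z forward; pixel columns grow to the right and rows downward; lengths in mm; the calibration is good to about 2 mm. A picture is of the moment at which its call begins: read the wrist's pose just before it. calibration takes no time and is no camera call; for the wrist camera it gives the pose at the moment of the call.
- order.hand_in(): hands the job in, once; it reports no verdict.
The state is a dict: "clock": time; "joint_positions": joint angles; "dq": joint speeds; "joint_efforts": joint torques, N m; "position": TCP position; "ee_rot": TCP orientation; "force": force on the tool from outside, world axes, zero at the start; "ft_torque": the same for the moment, N m; "grip_width": opening from 0.0 (shut) to 1.0 (fully open).
Only numpy, scipy, OpenCV 4.12 (cv2) and the standard library are available. Lean on these libraries where they do the work, as an engineer would, in place of code of your own. Each camera call takes 0.05 s, during which the arm holds its last target.

TASK

Pick up the yellow push stick by its red grip and, with its rubber nose, feed the white-faced bracket along the jig's fence towards the upright copper pipe until the pipe sits fully home in the bracket's notch. Keep the bracket up against the fence all the way and touch it only with the stick. Then lay the stick back down on the bench, off the jig board.

Things in the scene. Friction and masses are not known exactly. Their poses are not given: they have to be found in the camera images.
- stick_grip (a point): Centre of the push stick's red grip (60 long y, 24 wide x, 30 high), 39 mm above the underside; grip top at 54 mm. It stands mid-way on a yellow bar 180 long (y), 30 wide, 24 high, grey rubber nose at the -y end, 90 mm from this point. 0.12 kg. z up. At the start it lies on the bench, nose to world -y within 20 degrees. The plain aluminium bar near by is not it.
- bracket_center (a point): Centre, 12 mm up, of the loose white-faced plywood bracket, 80 wide (x), 110 long (y), 24 thick, 0.14 kg, with a 36 mm round hole. Notch in its leading -y end, on the centre line, 42 wide, 32 deep; flat rear end at y +55 mm. Lies on the jig board, at the start 2 to 8 mm off the fence and within 3 degrees of parallel. A bare plate with no notch is not it.
- jig: Fixed plywood board on the bench, 18 mm thick. Origin at bench level; board spans x -45 to +75, y -190 to +190 mm; z up. Aluminium fence along the whole far (+x) edge, its face at x = +53, its top 38 mm above the bench. Copper pipe, 22 mm in diameter, upright at x +13, y -130, top 160 mm above the bench. Feed direction is -y.
- jig_seat (a point): Where the bracket's centre lies when the bracket is flat against the fence and fully home on the pipe: jig frame x +13, y -96 mm, 30 mm above the bench. Axes as the jig's.
Things that resemble listed ones, but are neither listed nor needed, are in the scene too. There is more than one size of the part that bears stick_grip; the job needs the middle-sized.

How it is judged (in metres and radians):
On the way, in this order (a step that is already met when the one before it is completed fails the run):
1. the held push stick is set against the bracket before the bracket has been fed far (contact force between the fingers and stick above 1.5 N and contact force between stick and bracket above 0.05 N and y of bracket_center in the frame of jig above -0.06 m), for 0.1 s.
2. the bracket is home on the pipe and against the fence while the stick is still held (contact force between the fingers and stick above 1.5 N and y of bracket_center in the frame of jig below -0.086 m and x of bracket_center in the frame of jig above 0.003 m and angle between the y axis of bracket and the y axis of jig, either way round below 0.175 rad), for 0.1 s.
At the end, for the whole second after the job is handed in: The bracket lies flat, within 10 mm of its seat along the fence with the pipe in its notch, within 10 mm of the fence and 10 degrees of parallel; the stick lies at rest on the bench, off the jig (its grip point less than 45 mm above the bench) (y of bracket_center in the frame of jig below -0.086 m and x of bracket_center in the frame of jig above 0.003 m and angle between the y axis of bracket and the y axis of jig, either way round below 0.175 rad and z of bracket_center in the frame of jig below 0.036 m and angle between bracket_center's own z axis and vertical below 0.1 rad and height (world z) of stick_grip below 0.045 m and linear speed of each of bracket, stick below 0.02 m/s); the robot touches nothing.
It fails at once if the bracket strays from the fence (a gap of more than 16 mm, or more than 15 degrees askew) or is lifted by more than 12 mm (x of bracket_center in the frame of jig below -0.003 m or angle between the y axis of bracket and the y axis of jig, either way round above 0.26 rad or z of bracket_center in the frame of jig above 0.042 m).
It fails at once if the gripper or arm touches the bracket (contact force between any of the fingers, the arm and bracket above 1 N).
It also fails if it takes over 51 s, if anything falls off the work surface, if the arm or the gripper's body presses on something with over 40 N, if the wrist force passes 120 N, or if a joint passes its speed limit or range.

## Working session

There is one attempt and no reset: what is moved stays moved. The work goes in short steps, Python scripts to look and compute and a tool call to move; the robot and the scene stay as the last step left them, time stands still between calls to the robot, and variables do not carry over. Pictures are saved under pics/ and viewed, and the job is handed in when it is done.

Besides the shell and the picture viewer there is one more tool, called after "Request:" by a JSON object that holds its "name" and its "arguments", one argument or row to a line. play_rows: Moves the arm, as the interface text tells. Its arguments: {"type":"object","properties":{"series":{"type":"array","items":{"type":"object","properties":{"dx":{"type":"number"},"dy":{"type":"number"},"dz":{"type":"number"},"wx":{"type":"number"},"wy":{"type":"number"},"wz":{"type":"number"},"fingers":{"type":"number"}}}}},"required":["series"]}

```bash
mkdir -p pics; ls; python3 - <<'E'
from bench import sensors,cams
import cv2
print(sensors.sense())
for n in ("scene","top","wrist"):
    print(n,cams.calibration(n)); cv2.imwrite(f"pics/{n}0.png",cams.get_image(n))
E
```

```text
pics
{'clock': 0.0, 'joint_positions': array([-1.21033075e+00,  5.28249868e-02,  1.40173292e+00, -2.75052272e-05,
        1.68861205e+00, -7.03269644e-02]), 'dq': array([-0.00184871,  0.00029195,  0.00101246,  0.00098278,  0.00244204,
        0.00108534]), 'joint_efforts': array([ 2.94895954e-04, -3.81663680e+01, -3.60187590e+01, -6.08209734e-05,
        6.19904167e-03, -2.97475665e-06]), 'position': array([ 219.22863338, -476.99911528,  403.87424612]), 'ee_rot': array([-3.06747626e+00, -6.71129251e-01,  4.00427418e-04]), 'force': array([-0.36277881,  0.03138392, -0.23668887]), 'ft_torque': array([0.03297136, 0.03547903, 0.01451521]), 'grip_width': 0.9984351521407742}
scene {'vertical_fov': 52.23388383751778, 'cx': 274.4183832185106, 'cy': 213.0326603675936, 'k1': -0.009441563977750244, 'origin': array([767.3838546 , 531.62796178, 553.87829122]), 'rotation': array([-0.70771436, -2.53216501,  1.20803538])}
top {'vertical_fov': 45.581750580477795, 'cx': 278.0883055503743, 'cy': 211.70434220116024, 'k1': 0.010345506401071725, 'origin': array([ 389.74983234,    8.09678217, 1114.47012031]), 'rotation': array([-2.18431044,  2.23712161, -0.03199909])}
wrist {'vertical_fov': 63.545567498632344, 'cx': 279.3119435653361, 'cy': 208.73884153305127, 'k1': -0.05399108455454098, 'origin': array([ 287.268888  , -444.89358508,  372.52003493]), 'rotation': array([ 2.42033124, -1.54931999, -0.24053875])}
```

View pics/scene0.png

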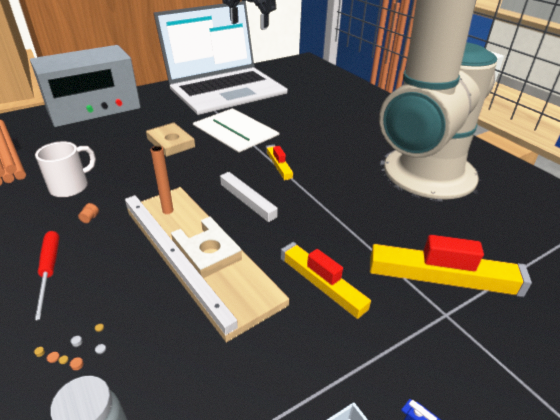

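View pics/top0.png

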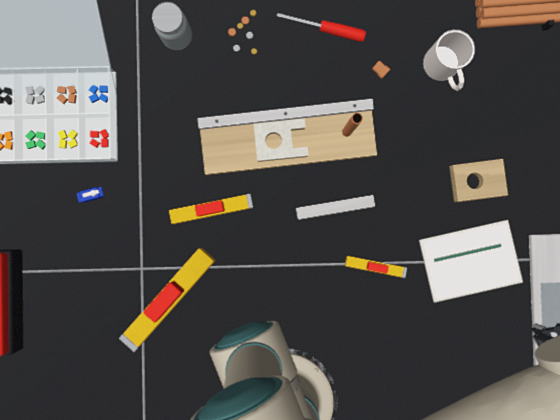

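View pics/wrist0.png

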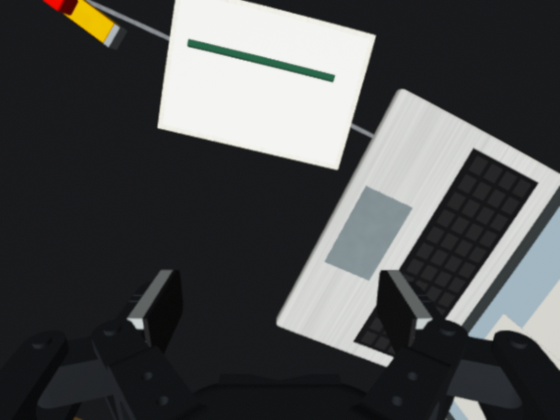

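The pictures show three yellow sticks with red grips. In the top view they are at (210,208) middle-sized with its nose to the right (-y), (165,300) large, and (377,267) small. The aluminium bar is at (336,207). The notched white bracket is at (282,140), and the bare plate with a hole is at (478,181). The description points to the stick at (210,208) and the bracket at (282,140). I'll measure both and check them in a close crop.

```bash
cat > h.py <<'E'
import numpy as np, cv2
from scipy.spatial.transform import Rotation as R
def K(c):
    f=210/np.tan(np.radians(c["vertical_fov"])/2); return f
def ray(c,p):
    p=np.atleast_2d(p).astype(float); f=K(c)
    d=(p-[c["cx"],c["cy"]])/f; u=d.copy()
    for _ in range(20): u=d/(1+c["k1"]*(u**2).sum(1,keepdims=True))
    v=np.c_[u,np.ones(len(u))]
    return R.from_rotvec(c["rotation"]).apply(v)
def plane(c,p,z):
    d=ray(c,p); o=np.array(c["origin"]); return o+d*((z-o[2])/d[:,2])[:,None]
def proj(c,P):
    v=R.from_rotvec(c["rotation"]).inv().apply(np.atleast_2d(P)-c["origin"])
    u=v[:,:2]/v[:,2:]; u=u*(1+c["k1"]*(u**2).sum(1,keepdims=True))
    return u*K(c)+[c["cx"],c["cy"]]
E
python3 - <<'E'
from h import *; from bench import cams
im=cv2.imread("pics/top0.png"); c=cams.calibration("top")
hsv=cv2.cvtColor(im,cv2.COLOR_BGR2HSV)
def blobs(m,z,name,amin=60):
    n,l,s,ce=cv2.connectedComponentsWithStats(m.astype(np.uint8))
    for i in range(1,n):
        if s[i,4]<amin: continue
        ct=max(cv2.findContours((l==i).astype(np.uint8),0,2)[0],key=cv2.contourArea)
        W=plane(c,ct[:,0],z)[:,:2].astype(np.float32)
        r=cv2.minAreaRect(W); print(name,ce[i].round(1),s[i,4],"world",np.round(r[0],1),np.round(r[1],1),round(r[2],1))
H,S,V=hsv[...,0],hsv[...,1],hsv[...,2]
blobs(((H<6)|(H>174))&(S>180)&(V>100),54,"red")
blobs((H>20)&(H<32)&(S>180)&(V>100),24,"yel")
wh=(S<40)&(V>170); wh[:, :240]=0; wh[:,320:]=0; wh[:115]=0; wh[170:]=0
blobs(wh,42,"white")
cr=np.vstack([cv2.resize(im[90:180,190:385],None,fx=4,fy=4,interpolation=2)[:, :760],cv2.resize(im[185:230,160:350],None,fx=4,fy=4,interpolation=2)])
cv2.imwrite("pics/crop1.png",cr)
E
```

```text
red [342.8  30.6] 532 world [ 800.6 -143.3] [97.6 25.6] 74.5
red [104.2 138.2] 89 world [581.4 369. ] [34.7 14.1] 7.1
red [209. 208.] 283 world [427.9 149.7] [22.5 57.8] 10.0
red [  1.4 306.9] 379 world [236.4 588.1] [  8.3 213.3] 89.5
red [377.2 267.1] 140 world [ 293.8 -203.4] [42.3 14.5] 77.3
red [162.6 301.7] 645 world [232.5 252.2] [34.8 85.7] 47.3
yel [ 62.6 138.9] 90 world [586.6 469.1] [35.5 14.8] 3.5
yel [ 72.4 138.7] 83 world [587.4 449.3] [17.4 32.9] 89.1
yel [207.5 209.6] 768 world [426.2 156. ] [ 31.2 170. ] 10.0
yel [171.3 294.8] 1579 world [238.2 245.2] [ 45.  247.6] 47.2
yel [357.4 262.4] 245 world [ 299.1 -178.4] [76.8 23. ] 77.3
yel [394.7 270.2] 154 world [ 284.4 -243.7] [39.2 23. ] 77.3
white [264.9 117.3] 323 world [617.5   4.2] [153.1  15.1] 88.7
white [277.9 139.4] 1401 world [572.7  -5.4] [ 80.4 111.1] 4.7
```

View pics/crop1.png

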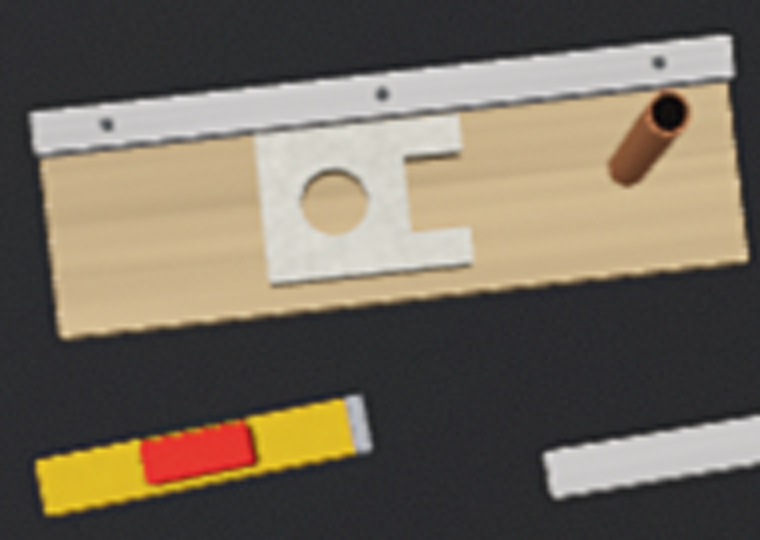

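The crop confirms the middle-sized stick: the grip measures about 23x58 and the rubber nose is at the right end. The bracket's notch faces the pipe. Next I'll measure the jig pose.

```bash
python3 - <<'E'
from h import *; from bench import cams
im=cv2.imread("pics/top0.png"); c=cams.calibration("top")
hsv=cv2.cvtColor(im,cv2.COLOR_BGR2HSV); S,V=hsv[...,1].astype(int),hsv[...,2].astype(int)
# outer fence edge per column (dark->bright, subpixel at half), near board edge
out=[];near=[];
for x in range(206,366,2):
    g=V[80:200,x]; b=np.where(g>110)[0]; t=b[0]+80; 
    v0,v1=V[t-1,x],V[t,x]; out.append((x,t-1+(115-v0)/max(1,v1-v0)))
    e=b[-1]+80; v0,v1=V[e,x],V[e+1,x]; near.append((x,e+(v0-100)/max(1,v0-v1)))
def fit(P,z):
    W=plane(c,np.array(P),z); l=cv2.fitLine(W[:,:2].astype(np.float32),cv2.DIST_HUBER,0,.01,.01).ravel(); return l
lo=fit(out,38)
for z in (0,18): 
    ln=fit(near,z); print("near",z,ln,np.degrees(np.arctan2(-ln[0]/ln[1],1)))
print("out",lo,np.degrees(np.arctan(-lo[0]/lo[1])))
# bracket
wh=((S<40)&(V>170)).astype(np.uint8); n,l,s,ce=cv2.connectedComponentsWithStats(wh); 
i=l[126,262]; m=(l==i); print(s[i])
ct=max(cv2.findContours(m.astype(np.uint8),0,1)[0],key=cv2.contourArea)
W=plane(c,ct[:,0],42)[:,:2].astype(np.float32); r=cv2.minAreaRect(W); print("bracket",r); print(cv2.boxPoints(r))
for p in [(199.,118),(372.5,99.3)]: print("fence end",plane(c,p,38))
print("board corners",plane(c,[(205,174),(376.5,155)],0))
# pipe top
pt=plane(c,(357.5,117.5),160);print("pipe top",pt)
sil=[]
for x in range(210,360,10): 
    print(x,[tuple(im[y,x]) for y in ()] ,S[100:135,x].tolist() if x in(230,) else '',end='')
E
```

```text
near 0 [  0.9118757   -0.41046634 363.7585      23.648441  ] 65.76586
near 18 [  0.9118792   -0.41045874 363.83774     23.609507  ] 65.76634
out [ 8.7993711e-02 -9.9612105e-01  6.4322644e+02 -3.8656586e+01] 5.048197
[ 254  119   54   42 1401]
bracket ((572.6607055664062, -5.425670623779297), (80.44353485107422, 111.11457824707031), 4.679443359375)
[[528.0406   46.6651 ]
 [537.1054  -64.0791 ]
 [617.2808  -57.51644]
 [608.216    53.22776]]
fence end [[623.20523723 169.54114022  38.        ]]
fence end [[ 655.16273471 -206.84710413   38.        ]]
board corners [[ 505.56251787  164.42459025    0.        ]
 [ 539.10059894 -219.87500746    0.        ]]
pipe top [[ 590.67545766 -152.72689363  160.        ]]
210 [] 220 [] 230 [] [16, 11, 6, 5, 6, 5, 17, 16, 6, 21, 17, 11, 18, 10, 4, 2, 2, 4, 4, 3, 4, 3, 3, 2, 3, 4, 64, 80, 81, 80, 79, 78, 79, 79, 79]240 [] 250 [] 260 [] 270 [] 280 [] 290 [] 300 [] 310 [] 320 [] 330 [] 340 [] 350 []
```

```bash
cat >> h.py <<'E'
from bench import sensors
JR=np.radians(5.05); JO=np.array([566.3,-24.5])
def jw(x,y): c,s=np.cos(JR),np.sin(JR); return JO+[c*x-s*y,s*x+c*y]
def wj(p): c,s=np.cos(JR),np.sin(JR); d=np.array(p)[:2]-JO; return np.array([c*d[0]+s*d[1],-s*d[0]+c*d[1]])
def goal(yaw,flip=1): # tool y axis along flip*(cos yaw,sin yaw), z down
    y=flip*np.array([np.cos(yaw),np.sin(yaw),0]); z=np.array([0,0,-1.]); x=np.cross(y,z)
    return R.from_matrix(np.c_[x,y,z])
def rel(pos,rot,p0=None,r0=None):
    s=sensors.sense(); p0=s["position"] if p0 is None else np.array(p0); r0=R.from_rotvec(s["ee_rot"]) if r0 is None else r0
    return r0.inv().apply(np.array(pos)-p0)/50,np.degrees((r0.inv()*rot).as_rotvec())/5
E
python3 - <<'E'
from h import *
s=sensors.sense(); print(R.from_rotvec(s["ee_rot"]).as_matrix().round(3))
for f in(1,-1):
  d,w=rel([427.6,150,300],goal(np.radians(10),f)); print(f,d.round(3),w.round(3))
E
```

```text
[[ 0.909  0.418 -0.   ]
 [ 0.418 -0.909  0.001]
 [ 0.    -0.001 -1.   ]]
1 [ 9.023 -9.652  2.094] [-1.1000e-02 -1.0000e-02 -1.5064e+01]
-1 [ 9.023 -9.652  2.094] [-1.0000e-02  1.2000e-02  2.0936e+01]
```

Request:
{"name": "play_rows", "arguments": {
  "series": [
    {"dx":9.02,"dy":-9.65,"dz":0,"wz":-15.06,"fingers":85},
    {"dx":9.02,"dy":-9.65,"dz":0,"wz":-15.06,"fingers":85},
    {"dx":9.02,"dy":-9.65,"dz":0,"wz":-15.06,"fingers":85},
    {"dx":9.02,"dy":-9.65,"dz":0,"wz":-15.06,"fingers":85},
    {"dx":9.02,"dy":-9.65,"dz":0,"wz":-15.06,"fingers":85},
    {"dx":9.02,"dy":-9.65,"dz":0,"wz":-15.06,"fingers":85},
    {"dx":9.02,"dy":-9.65,"dz":0,"wz":-15.06,"fingers":85},
    {"dx":9.02,"dy":-9.65,"dz":0,"wz":-15.06,"fingers":85},
    {"dx":9.02,"dy":-9.65,"dz":0.5,"wz":-15.06,"fingers":85},
    {"dx":9.02,"dy":-9.65,"dz":1,"wz":-15.06,"fingers":85},
    {"dx":9.02,"dy":-9.65,"dz":1.5,"wz":-15.06,"fingers":85},
    {"dx":9.02,"dy":-9.65,"dz":2,"wz":-15.06,"fingers":85}
  ]
}}

```text
invalid input at $.series[0]: expected keys dx, dy, dz, wx, wy, wz, fingers
```

Request:
{"name": "play_rows", "arguments": {
  "series": [
    {"dx":9.02,"dy":-9.65,"dz":0,"wx":0,"wy":0,"wz":-15.06,"fingers":85},
    {"dx":9.02,"dy":-9.65,"dz":0,"wx":0,"wy":0,"wz":-15.06,"fingers":85},
    {"dx":9.02,"dy":-9.65,"dz":0,"wx":0,"wy":0,"wz":-15.06,"fingers":85},
    {"dx":9.02,"dy":-9.65,"dz":0,"wx":0,"wy":0,"wz":-15.06,"fingers":85},
    {"dx":9.02,"dy":-9.65,"dz":0,"wx":0,"wy":0,"wz":-15.06,"fingers":85},
    {"dx":9.02,"dy":-9.65,"dz":0,"wx":0,"wy":0,"wz":-15.06,"fingers":85},
    {"dx":9.02,"dy":-9.65,"dz":0,"wx":0,"wy":0,"wz":-15.06,"fingers":85},
    {"dx":9.02,"dy":-9.65,"dz":0,"wx":0,"wy":0,"wz":-15.06,"fingers":85},
    {"dx":9.02,"dy":-9.65,"dz":0.5,"wx":0,"wy":0,"wz":-15.06,"fingers":85},
    {"dx":9.02,"dy":-9.65,"dz":1,"wx":0,"wy":0,"wz":-15.06,"fingers":85},
    {"dx":9.02,"dy":-9.65,"dz":1.5,"wx":0,"wy":0,"wz":-15.06,"fingers":85},
    {"dx":9.02,"dy":-9.65,"dz":2,"wx":0,"wy":0,"wz":-15.06,"fingers":85}
  ]
}}

```text
clock: 1.35
position: [405.1, 83.9, 347.3]
ee_rot: [2.017, 2.406, 0.004]
force: [1.3, -0.4, 0.2]
grip_width: 0.994
```

```bash
python3 - <<'E'
from h import *
s=sensors.sense();print(s["joint_positions"].round(2))
d,w=rel([427.6,150,300],goal(np.radians(10),1)); print(d.round(3),w.round(3))
E
```

```text
[ 0.12 -0.25  1.8  -0.    1.59 -0.06]
[1.223 0.67  0.947] [0.037 0.003 0.007]
```

Request:
{"name": "play_rows", "arguments": {
  "series": [
    {"dx":0.9,"dy":0.5,"dz":0.5,"wx":0,"wy":0,"wz":0,"fingers":85},
    {"dx":1.1,"dy":0.6,"dz":0.8,"wx":0,"wy":0,"wz":0,"fingers":85},
    {"dx":1.1,"dy":0.6,"dz":0.8,"wx":0,"wy":0,"wz":0,"fingers":85},
    {"dx":1.1,"dy":0.6,"dz":0.8,"wx":0,"wy":0,"wz":0,"fingers":85}
  ]
}}

```text
clock: 1.75
position: [424.8, 140.9, 306.6]
ee_rot: [-2.019, -2.407, 0.002]
force: [0.8, 0.1, -0.3]
grip_width: 0.992
```

```bash
python3 - <<'E'
from h import *; from bench import cams
s=sensors.sense(); c=cams.calibration("wrist"); im=cams.get_image("wrist"); cv2.imwrite("pics/w1.png",im)
print(s["position"].round(1),s["ee_rot"],s["dq"].round(3))
hsv=cv2.cvtColor(im,cv2.COLOR_BGR2HSV);H,S,V=cv2.split(hsv)
for nm,m,z in(("red",((H<6)|(H>174))&(S>180)&(V>100),54),("yel",(H>20)&(H<32)&(S>150)&(V>100),24)):
    n,l,st,ce=cv2.connectedComponentsWithStats(m.astype(np.uint8))
    for i in range(1,n):
        if st[i,4]<500: continue
        ct=max(cv2.findContours((l==i).astype(np.uint8),0,1)[0],key=cv2.contourArea)
        r=cv2.minAreaRect(plane(c,ct[:,0],z)[:,:2].astype(np.float32)); print(nm,st[i],r)
E
```

```text
[424.8 140.9 306.6] [-2.01856973e+00 -2.40680290e+00  1.91244884e-03] [-0.026 -0.033 -0.013 -0.002 -0.     0.001]
red [   0    0   81   74 4652] ((255.91036987304688, 230.41668701171875), (53.53530502319336, 42.265743255615234), 4.745568752288818)
red [ 272  157   33   86 2753] ((426.2417297363281, 153.8344268798828), (21.928226470947266, 60.247676849365234), 9.720908164978027)
yel [   46     0   141   177 10583] ((281.7668151855469, 204.51718139648438), (53.47113800048828, 129.6545867919922), 47.2660026550293)
yel [ 266   68   44  219 5753] ((425.7339782714844, 155.9365234375), (30.9596004486084, 170.3845977783203), 10.150360107421875)
```

View pics/w1.png

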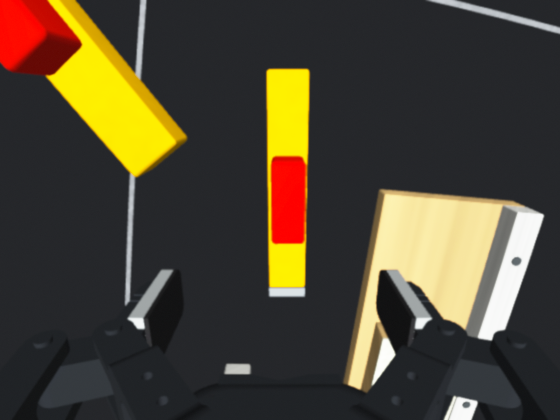

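The wrist view shows the middle stick at (287,200) in the centre, the large one at top left and the jig at lower right. The measurements agree, giving a grip at about (427, 151) with 10° yaw. I'll descend part way, settle, then correct.

Request:
{"name": "play_rows", "arguments": {
  "series": [
    {"dx":0.1,"dy":0.03,"dz":0.7,"wx":0,"wy":0,"wz":0,"fingers":85},
    {"dx":0.1,"dy":0.03,"dz":1.4,"wx":0,"wy":0,"wz":0,"fingers":85},
    {"dx":0.1,"dy":0.03,"dz":1.5,"wx":0,"wy":0,"wz":0,"fingers":85},
    {"dx":0.1,"dy":0.03,"dz":1.5,"wx":0,"wy":0,"wz":0,"fingers":85},
    {"dx":0.1,"dy":0.03,"dz":1.5,"wx":0,"wy":0,"wz":0,"fingers":85},
    {"dx":0.1,"dy":0.03,"dz":1.5,"wx":0,"wy":0,"wz":0,"fingers":85}
  ]
}}

```text
clock: 2.4
position: [426.2, 146.1, 234.0]
ee_rot: [2.019, 2.404, 0.005]
force: [0.1, -0.1, -0.2]
grip_width: 0.992
```

```bash
python3 - <<'E'
from h import *
s=sensors.sense();print(s["position"].round(1),s["dq"].round(3))
d,w=rel([427,150.8,202],goal(np.radians(10),1)); print(d.round(3),w.round(3))
E
```

```text
[426.2 146.1 234. ] [ 0.004  0.005  0.007  0.001 -0.005  0.   ]
[0.09  0.029 0.64 ] [ 0.044 -0.002 -0.009]
```

Request:
{"name": "play_rows", "arguments": {
  "series": [
    {"dx":0.09,"dy":0.03,"dz":0.3,"wx":0.04,"wy":0,"wz":0,"fingers":85},
    {"dx":0.09,"dy":0.03,"dz":0.64,"wx":0.04,"wy":0,"wz":0,"fingers":85},
    {"dx":0.09,"dy":0.03,"dz":0.64,"wx":0.04,"wy":0,"wz":0,"fingers":85},
    {"dx":0.09,"dy":0.03,"dz":0.64,"wx":0.04,"wy":0,"wz":0,"fingers":85}
  ]
}}

```text
clock: 2.8
position: [426.2, 151.0, 199.6]
ee_rot: [-2.018, -2.404, 0.005]
force: [0.7, 0.1, 0.0]
grip_width: 0.992
```

Request:
{"name": "play_rows", "arguments": {
  "series": [
    {"dx":0,"dy":0,"dz":0,"wx":0,"wy":0,"wz":0,"fingers":15},
    {"dx":0,"dy":0,"dz":0,"wx":0,"wy":0,"wz":0,"fingers":15},
    {"dx":0,"dy":0,"dz":0,"wx":0,"wy":0,"wz":0,"fingers":15},
    {"dx":0,"dy":0,"dz":0,"wx":0,"wy":0,"wz":0,"fingers":15},
    {"dx":0,"dy":0,"dz":0,"wx":0,"wy":0,"wz":0,"fingers":15},
    {"dx":0,"dy":0,"dz":0,"wx":0,"wy":0,"wz":0,"fingers":15},
    {"dx":0,"dy":0,"dz":0,"wx":0,"wy":0,"wz":0,"fingers":15},
    {"dx":0,"dy":0,"dz":0,"wx":0,"wy":0,"wz":0,"fingers":15}
  ]
}}

```text
clock: 3.6
position: [426.5, 150.9, 200.3]
ee_rot: [-2.019, -2.405, 0.003]
force: [0.1, 0.3, 5.3]
grip_width: 0.272
```

```bash
python3 - <<'E'
from h import *; from bench import cams
s=sensors.sense(); c=cams.calibration("wrist"); im=cams.get_image("wrist"); cv2.imwrite("pics/w2.png",im)
print(s["position"].round(1),s["grip_width"]*85.4,s["force"].round(1),s["ft_torque"].round(2),s["joint_positions"].round(2))
E
```

```text
[426.5 150.9 200.3] 23.194936027339462 [0.1 0.3 5.3] [ 0.02 -0.07 -0.  ] [0.26 0.03 1.85 0.   1.26 0.08]
```

View pics/w2.png

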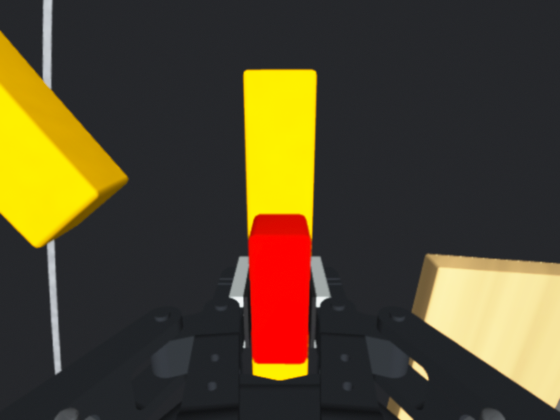

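The grip is held at 23 mm opening, and the red grip sits centred between the pads at (280,290). Next I'll lift.

Request:
{"name": "play_rows", "arguments": {
  "series": [
    {"dx":0,"dy":0,"dz":-0.3,"wx":0,"wy":0,"wz":0,"fingers":15},
    {"dx":0,"dy":0,"dz":-0.8,"wx":0,"wy":0,"wz":0,"fingers":15},
    {"dx":0,"dy":0,"dz":-1.4,"wx":0,"wy":0,"wz":0,"fingers":15},
    {"dx":0,"dy":0,"dz":-1.6,"wx":0,"wy":0,"wz":0,"fingers":15},
    {"dx":0,"dy":0,"dz":-1.6,"wx":0,"wy":0,"wz":0,"fingers":15},
    {"dx":0,"dy":0,"dz":-1.6,"wx":0,"wy":0,"wz":0,"fingers":15}
  ]
}}

```text
clock: 4.25
position: [426.1, 150.8, 278.1]
ee_rot: [-2.017, -2.404, 0.007]
force: [0.5, 0.0, -2.1]
grip_width: 0.267
```

```bash
python3 - <<'E'
from h import *; from bench import cams
s=sensors.sense(); im=cams.get_image("scene"); cv2.imwrite("pics/s2.png",im)
print(s["position"].round(1),s["grip_width"]*85.4,s["force"].round(1),s["ft_torque"].round(2))
d,w=rel([*jw(8,183),280],goal(JR,1)); print(jw(8,183),d.round(3),w.round(3))
E
```

```text
[426.1 150.8 278.1] 22.81138856873062 [ 0.5  0.  -2.1] [ 0.01  0.01 -0.05]
[558.16036133 158.4938422 ] [-0.306  2.628 -0.061] [-0.076  0.007  0.987]
```

View pics/s2.png

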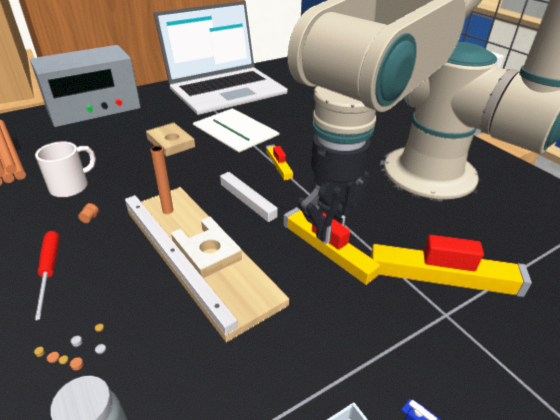

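The stick is lifted and level. I'll move it over the jig, behind the bracket.

Request:
{"name": "play_rows", "arguments": {
  "series": [
    {"dx":-0.1,"dy":0.6,"dz":0,"wx":-0.08,"wy":0,"wz":0.4,"fingers":15},
    {"dx":-0.2,"dy":1.4,"dz":0,"wx":-0.08,"wy":0,"wz":0.8,"fingers":15},
    {"dx":-0.31,"dy":2.2,"dz":0,"wx":-0.08,"wy":0,"wz":0.99,"fingers":15},
    {"dx":-0.31,"dy":2.63,"dz":0,"wx":-0.08,"wy":0,"wz":0.99,"fingers":15},
    {"dx":-0.31,"dy":2.63,"dz":0,"wx":-0.08,"wy":0,"wz":0.99,"fingers":15},
    {"dx":-0.31,"dy":2.63,"dz":0,"wx":-0.08,"wy":0,"wz":0.99,"fingers":15},
    {"dx":-0.31,"dy":2.63,"dz":0,"wx":-0.08,"wy":0,"wz":0.99,"fingers":15}
  ]
}}

```text
clock: 5.0
position: [558.0, 158.4, 278.3]
ee_rot: [2.121, 2.316, 0.001]
force: [-0.0, -0.3, -0.7]
grip_width: 0.27
```

```bash
cat > look.py <<'E'
from h import *; from bench import cams
import sys
s=sensors.sense(); im=cams.get_image("top"); cv2.imwrite(f"pics/{sys.argv[1]}.png",cv2.resize(im[80:240,150:420],None,fx=2.9,fy=2.9,interpolation=2))
c=cams.calibration("top")
p=s["position"]; print("tcp",p.round(1),"jig",wj(p).round(1),"yaw",np.degrees(np.arctan2(*R.from_rotvec(s["ee_rot"]).as_matrix()[[1,0],1])).round(2),"grip",round(s["grip_width"]*85.4,1),"F",s["force"].round(1),"T",s["ft_torque"].round(2))
hsv=cv2.cvtColor(im,cv2.COLOR_BGR2HSV); S,V=hsv[...,1],hsv[...,2]
n,l,st,ce=cv2.connectedComponentsWithStats(((S<40)&(V>170)).astype(np.uint8))
for i in range(1,n):
    w=plane(c,ce[i],42)[0]; j=wj(w)
    if st[i,4]>300 and -45<j[0]<45 and abs(j[1])<190:
        ct=max(cv2.findContours((l==i).astype(np.uint8),0,1)[0],key=cv2.contourArea)
        W=np.array([wj(q) for q in plane(c,ct[:,0],42)]).astype(np.float32); r=cv2.minAreaRect(W); print("bracket(jig)",np.round(r[0],1),np.round(r[1],1),r[2], "ymax",W[:,1].max(),"ymin",W[:,1].min(),"x",W[:,0].min(),W[:,0].max(),st[i,4])
E
python3 look.py t2; python3 - <<'E'
from h import *
d,w=rel([*jw(8,183),222.5],goal(JR,1)); print(d.round(3),w.round(3))
E
```

```text
tcp [558.  158.4 278.3] jig [  7.8 182.9] yaw 5.04 grip 23.0 F [-0.  -0.3 -0.7] T [-0.   -0.02  0.02]
bracket(jig) [ 29.1 170.2] [275.8  26.7] 6.870573997497559 ymax 195.68733 ymin 141.54713 x -108.15536 167.38272 1502
bracket(jig) [ 8.  18.4] [111.1  80.4] 89.62940979003906 ymax 74.15368 ymin -37.26235 x -32.438026 48.27153 1400
[1.000e-03 1.000e-03 1.125e+00] [ 0.025  0.003 -0.   ]
```

View pics/t2.png

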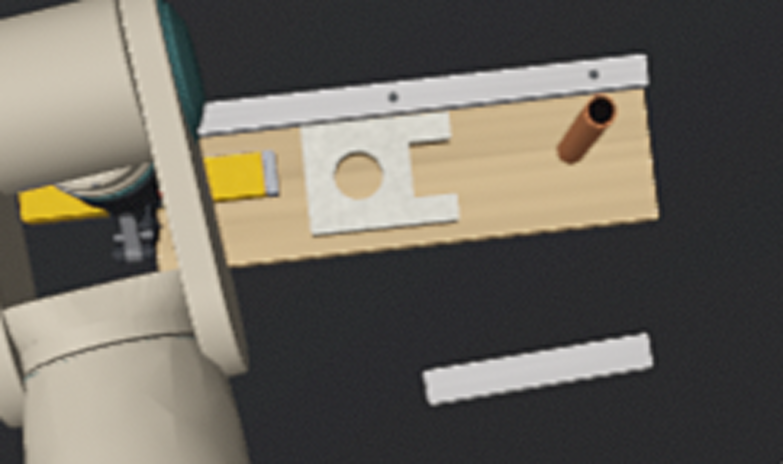

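The nose is at (272,172) in the enlarged crop, behind the bracket and lined up with its centre. I'll lower to push height.

Request:
{"name": "play_rows", "arguments": {
  "series": [
    {"dx":0,"dy":0,"dz":0.4,"wx":0,"wy":0,"wz":0,"fingers":15},
    {"dx":0,"dy":0,"dz":0.8,"wx":0,"wy":0,"wz":0,"fingers":15},
    {"dx":0,"dy":0,"dz":1.1,"wx":0,"wy":0,"wz":0,"fingers":15},
    {"dx":0,"dy":0,"dz":1.12,"wx":0,"wy":0,"wz":0,"fingers":15},
    {"dx":0,"dy":0,"dz":1.12,"wx":0,"wy":0,"wz":0,"fingers":15}
  ]
}}

```text
clock: 5.55
position: [558.8, 158.5, 223.6]
ee_rot: [2.12, 2.315, 0.004]
force: [-0.7, 0.8, -0.5]
grip_width: 0.268
```

```bash
python3 look.py t3;  python3 - <<'E'
from h import *; from bench import cams
im=cams.get_image("scene"); cv2.imwrite("pics/s3.png",im[140:360,80:400].repeat(2,0).repeat(2,1))
E
```

```text
tcp [558.8 158.5 223.6] jig [  8.6 182.9] yaw 5.04 grip 22.9 F [-0.7  0.8 -0.5] T [-0.03 -0.01 -0.01]
bracket(jig) [ 16.5 162.3] [254.6  25.7] 6.4176740646362305 ymax 185.68939 ymin 136.09097 x -108.653404 144.3956 1283
bracket(jig) [ 8.  18.4] [111.1  80.4] 89.62940979003906 ymax 74.15368 ymin -37.26235 x -32.438026 48.27153 1400
```

View pics/s3.png

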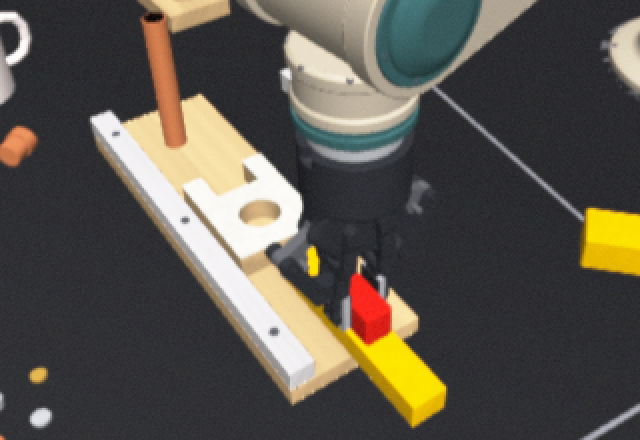

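Request:
{"name": "play_rows", "arguments": {
  "series": [
    {"dx":-0.15,"dy":0,"dz":0.02,"wx":0,"wy":0,"wz":0,"fingers":15},
    {"dx":-0.3,"dy":0,"dz":0.02,"wx":0,"wy":0,"wz":0,"fingers":15},
    {"dx":-0.36,"dy":0,"dz":0.02,"wx":0,"wy":0,"wz":0,"fingers":15},
    {"dx":-0.41,"dy":0,"dz":0.02,"wx":0,"wy":0,"wz":0,"fingers":15},
    {"dx":-0.46,"dy":0,"dz":0.02,"wx":0,"wy":0,"wz":0,"fingers":15},
    {"dx":-0.51,"dy":0,"dz":0.02,"wx":0,"wy":0,"wz":0,"fingers":15},
    {"dx":-0.56,"dy":0.01,"dz":0.02,"wx":0,"wy":0,"wz":0,"fingers":15},
    {"dx":-0.61,"dy":0.02,"dz":0.02,"wx":0,"wy":0,"wz":0,"fingers":15}
  ]
}}

```text
clock: 6.45
position: [562.6, 128.0, 222.3]
ee_rot: [2.12, 2.315, 0.004]
force: [-1.0, 0.8, -0.4]
grip_width: 0.272
```

```bash
python3 look.py t4
```

```text
tcp [562.6 128.  222.3] jig [  9.8 152.3] yaw 5.04 grip 23.2 F [-1.   0.8 -0.4] T [ 0.08  0.09 -0.04]
bracket(jig) [  9.1 183.1] [253.  149.9] 3.6475112438201904 ymax 253.86226 ymin 101.25167 x -112.48619 139.64679 2174
bracket(jig) [ 9.2 10.4] [ 80.  117.9] 0.05586981400847435 ymax 69.38082 ymin -48.5196 x -30.772846 49.20384 1435
```

View pics/t4.png

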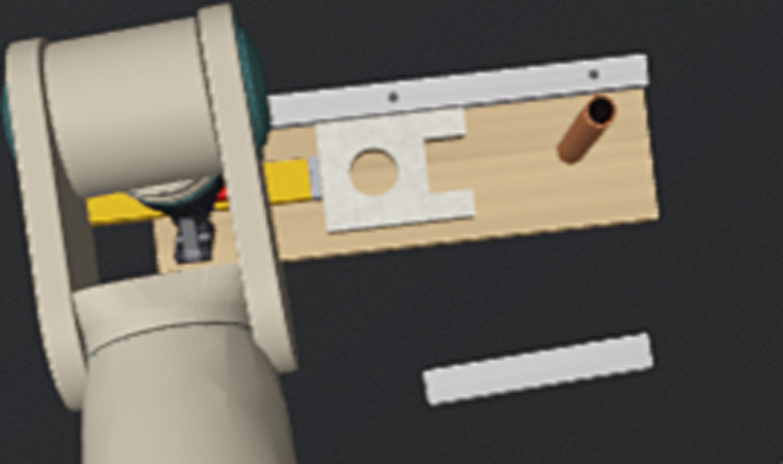

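The nose is flush against the bracket's rear at (315,178) and the bracket is following straight. I'll feed on while easing it towards the fence.

Request:
{"name": "play_rows", "arguments": {
  "series": [
    {"dx":-0.08,"dy":0.01,"dz":0,"wx":0,"wy":0,"wz":0,"fingers":15},
    {"dx":-0.18,"dy":0.025,"dz":0,"wx":0,"wy":0,"wz":0,"fingers":15},
    {"dx":-0.28,"dy":0.04,"dz":0,"wx":0,"wy":0,"wz":0,"fingers":15},
    {"dx":-0.38,"dy":0.055,"dz":0,"wx":0,"wy":0,"wz":0,"fingers":15},
    {"dx":-0.48,"dy":0.07,"dz":0,"wx":0,"wy":0,"wz":0,"fingers":15},
    {"dx":-0.58,"dy":0.085,"dz":0,"wx":0,"wy":0,"wz":0,"fingers":15},
    {"dx":-0.68,"dy":0.095,"dz":0,"wx":0,"wy":0,"wz":0,"fingers":15},
    {"dx":-0.78,"dy":0.1,"dz":0,"wx":0,"wy":0,"wz":0,"fingers":15},
    {"dx":-0.88,"dy":0.1,"dz":0,"wx":0,"wy":0,"wz":0,"fingers":15},
    {"dx":-0.98,"dy":0.1,"dz":0,"wx":0,"wy":0,"wz":0,"fingers":15}
  ]
}}

```text
clock: 7.5
position: [571.9, 79.3, 222.3]
ee_rot: [2.12, 2.315, 0.004]
force: [0.4, 1.5, -0.6]
grip_width: 0.269
```

```bash
python3 look.py t5
```

```text
tcp [571.9  79.3 222.3] jig [ 14.7 102.9] yaw 5.03 grip 22.9 F [ 0.4  1.5 -0.6] T [0.15 0.02 0.  ]
bracket(jig) [ 13.8 117.5] [149.5 253.9] 89.15387725830078 ymax 193.25279 ymin 41.42383 x -114.20562 139.69759 2154
bracket(jig) [ 23.1 -80. ] [100.8 214.3] 0.08322986960411072 ymax 27.20772 ymin -187.08032 x -27.23316 73.56875 2374
```

View pics/t5.png

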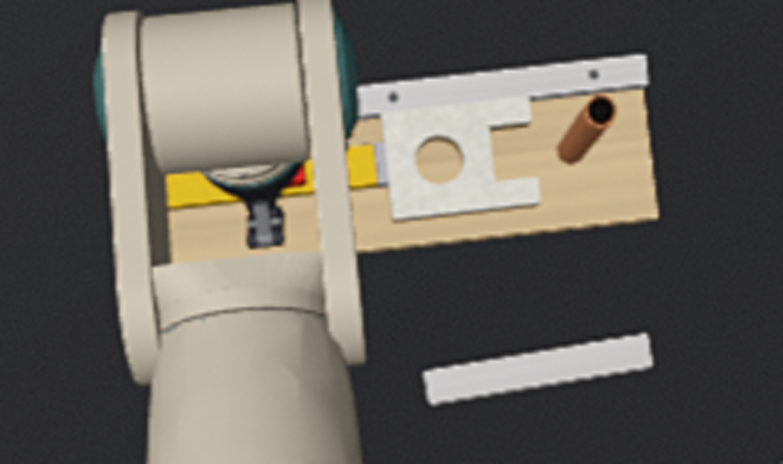

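The bracket now lies along the fence (centre x about 12.8) and square. I'll continue nearly home, then close the rest by force.

Request:
{"name": "play_rows", "arguments": {
  "series": [
    {"dx":-0.08,"dy":0,"dz":0,"wx":0,"wy":0,"wz":0,"fingers":15},
    {"dx":-0.18,"dy":0,"dz":0,"wx":0,"wy":0,"wz":0,"fingers":15},
    {"dx":-0.28,"dy":0,"dz":0,"wx":0,"wy":0,"wz":0,"fingers":15},
    {"dx":-0.38,"dy":0,"dz":0,"wx":0,"wy":0,"wz":0,"fingers":15},
    {"dx":-0.48,"dy":0,"dz":0,"wx":0,"wy":0,"wz":0,"fingers":15},
    {"dx":-0.58,"dy":0,"dz":0,"wx":0,"wy":0,"wz":0,"fingers":15},
    {"dx":-0.68,"dy":0,"dz":0,"wx":0,"wy":0,"wz":0,"fingers":15},
    {"dx":-0.78,"dy":0,"dz":0,"wx":0,"wy":0,"wz":0,"fingers":15},
    {"dx":-0.86,"dy":0,"dz":0,"wx":0,"wy":0,"wz":0,"fingers":15},
    {"dx":-0.93,"dy":0,"dz":0,"wx":0,"wy":0,"wz":0,"fingers":15},
    {"dx":-0.98,"dy":0,"dz":0,"wx":0,"wy":0,"wz":0,"fingers":15},
    {"dx":-1.0,"dy":0,"dz":0,"wx":0,"wy":0,"wz":0,"fingers":15}
  ]
}}

```text
clock: 8.75
position: [576.3, 29.7, 222.4]
ee_rot: [2.12, 2.315, 0.004]
force: [0.5, 0.2, -1.3]
grip_width: 0.265
```

```bash
python3 look.py t6
```

```text
tcp [576.3  29.7 222.4] jig [14.7 53.1] yaw 5.02 grip 22.6 F [ 0.5  0.2 -1.3] T [0.15 0.02 0.01]
bracket(jig) [  7.5 -10.4] [ 24.7 255.4] 84.6021957397461 ymax 11.359894 ymin -32.276752 x -120.44177 135.63911 1311
bracket(jig) [  23.2 -108.5] [156.8 101.2] 89.81349182128906 ymax -30.046822 ymin -187.08032 x -27.52654 73.56875 2045
```

View pics/t6.png

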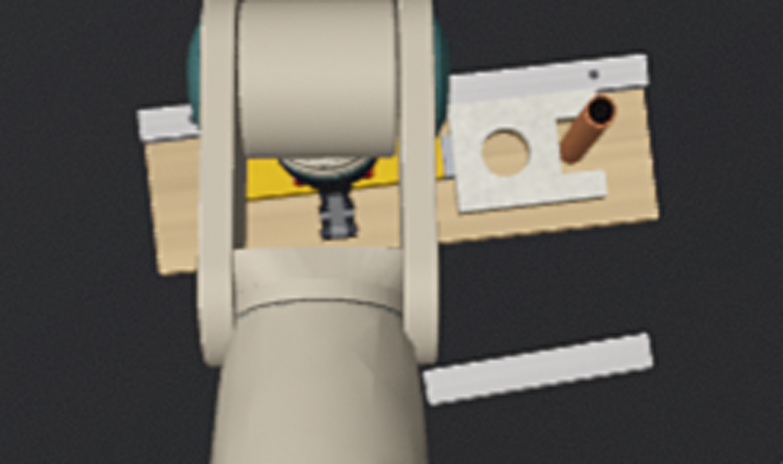

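Request:
{"name": "play_rows", "arguments": {
  "series": [
    {"dx":-0.03,"dy":0,"dz":0,"wx":0,"wy":0,"wz":0,"fingers":15},
    {"dx":-0.06,"dy":0,"dz":0,"wx":0,"wy":0,"wz":0,"fingers":15},
    {"dx":-0.08,"dy":0,"dz":0,"wx":0,"wy":0,"wz":0,"fingers":15},
    {"dx":-0.08,"dy":0,"dz":0,"wx":0,"wy":0,"wz":0,"fingers":15}
  ]
}}

```text
clock: 9.2
position: [576.5, 27.2, 222.6]
ee_rot: [2.121, 2.318, 0.007]
force: [-1.3, 8.2, 1.4]
grip_width: 0.268
```

Request:
{"name": "play_rows", "arguments": {
  "series": [
    {"dx":-0.02,"dy":0,"dz":0,"wx":0,"wy":0,"wz":0,"fingers":15},
    {"dx":-0.04,"dy":0,"dz":0,"wx":0,"wy":0,"wz":0,"fingers":15},
    {"dx":-0.04,"dy":0,"dz":0,"wx":0,"wy":0,"wz":0,"fingers":15}
  ]
}}

```text
clock: 9.5
position: [576.6, 26.5, 223.0]
ee_rot: [-2.119, -2.317, -0.011]
force: [-3.5, 14.7, 3.6]
grip_width: 0.271
```

```bash
python3 look.py t7
```

```text
tcp [576.6  26.5 223. ] jig [14.8 49.9] yaw 5.13 grip 23.2 F [-3.5 14.7  3.6] T [ 2.33  0.54 -0.18]
bracket(jig) [13.9 45.8] [148.4 255. ] 83.51534271240234 ymax 128.99438 ymin -38.469994 x -120.92162 134.92072 2220
bracket(jig) [  23.2 -110.2] [153.6 100.8] 89.95970916748047 ymax -33.409416 ymin -187.08032 x -27.249947 73.56875 2002
```

View pics/t7.png

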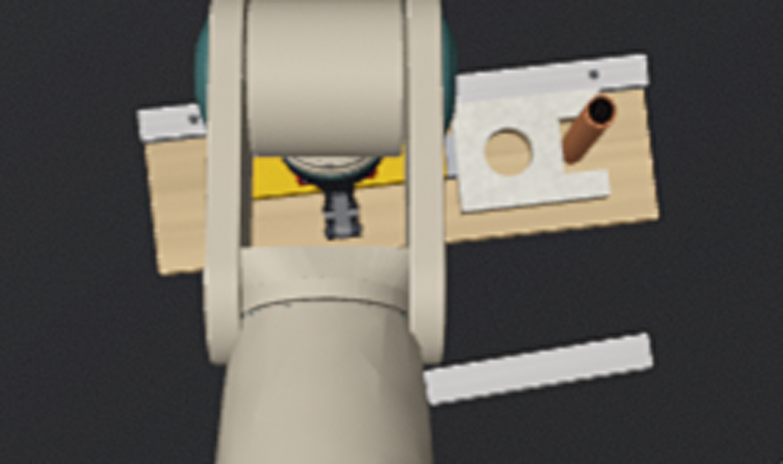

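The force rose to 15 N within about 1 mm at the expected home position (nose at jig y -40), with the pipe at the notch bottom at (570,158). I'll back straight off, lift, then check.

Request:
{"name": "play_rows", "arguments": {
  "series": [
    {"dx":0.1,"dy":-0.02,"dz":0,"wx":0,"wy":0,"wz":0,"fingers":15},
    {"dx":0.3,"dy":-0.02,"dz":0,"wx":0,"wy":0,"wz":0,"fingers":15},
    {"dx":0.6,"dy":-0.02,"dz":0,"wx":0,"wy":0,"wz":0,"fingers":15},
    {"dx":0.9,"dy":-0.02,"dz":-0.1,"wx":0,"wy":0,"wz":0,"fingers":15},
    {"dx":1.2,"dy":-0.02,"dz":-0.5,"wx":0,"wy":0,"wz":0,"fingers":15},
    {"dx":1.4,"dy":-0.02,"dz":-1,"wx":0,"wy":0,"wz":0,"fingers":15},
    {"dx":1.5,"dy":-0.02,"dz":-1.2,"wx":0,"wy":0,"wz":0,"fingers":15},
    {"dx":1.5,"dy":-0.02,"dz":-1.2,"wx":0,"wy":0,"wz":0,"fingers":15},
    {"dx":1.5,"dy":-0.02,"dz":-1.2,"wx":0,"wy":0,"wz":0,"fingers":15}
  ]
}}

```text
clock: 10.45
position: [568.8, 98.6, 281.4]
ee_rot: [2.12, 2.316, 0.002]
force: [-0.2, -0.1, -1.1]
grip_width: 0.273
```

```bash
python3 look.py t8; python3 - <<'E'
from h import *
d,w=rel([425,158,285],goal(np.radians(8),1)); print(d.round(3),w.round(3))
E
```

```text
tcp [568.8  98.6 281.4] jig [ 13.3 122.4] yaw 5.04 grip 23.3 F [-0.2 -0.1 -1.1] T [ 0.03 -0.02 -0.02]
bracket(jig) [ 27.3 150.5] [277.8 160.3] 1.005662441253662 ymax 229.2684 ymin 68.50791 x -110.370094 167.48845 2568
bracket(jig) [ 23.2 -62.5] [249.  100.8] 89.95970916748047 ymax 61.96176 ymin -187.08032 x -27.285965 73.56875 2437
[ 1.44  -2.759 -0.087] [ 0.014  0.004 -0.596]
```

View pics/t8.png

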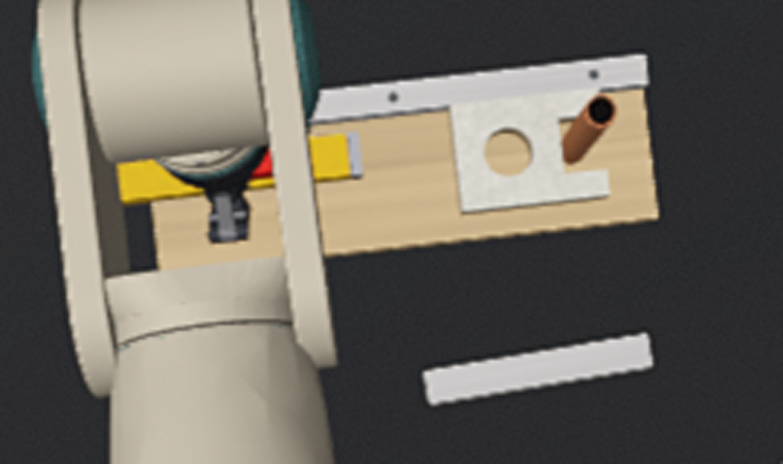

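```bash
python3 - <<'E'
from h import *; from bench import cams
c=cams.calibration("top")
for n,p in(("rear",(455.5,159)),("rear-near",(461,213)),("front-near",(609,195)),("hole",(509,152))):
    print(n,wj(plane(c,np.array(p)/2.9+[150,80],42)[0]).round(1))
E
```

```text
rear [ 10.9 -39.5]
rear-near [-29.6 -39. ]
front-near [ -28.5 -149.8]
hole [ 11.6 -79.6]
```

Request:
{"name": "play_rows", "arguments": {
  "series": [
    {"dx":0.3,"dy":-0.5,"dz":0,"wx":0,"wy":0,"wz":-0.2,"fingers":15},
    {"dx":0.7,"dy":-1.3,"dz":0,"wx":0,"wy":0,"wz":-0.4,"fingers":15},
    {"dx":1.1,"dy":-2.1,"dz":0,"wx":0,"wy":0,"wz":-0.6,"fingers":15},
    {"dx":1.44,"dy":-2.76,"dz":0,"wx":0,"wy":0,"wz":-0.6,"fingers":15},
    {"dx":1.44,"dy":-2.76,"dz":0,"wx":0,"wy":0,"wz":-0.6,"fingers":15},
    {"dx":1.44,"dy":-2.76,"dz":0,"wx":0,"wy":0,"wz":-0.6,"fingers":15}
  ]
}}

```text
clock: 11.1
position: [424.9, 158.1, 281.2]
ee_rot: [2.058, 2.37, 0.003]
force: [-0.4, -0.2, -1.3]
grip_width: 0.268
```

```bash
python3 look.py t9
```

```text
tcp [424.9 158.1 281.2] jig [-124.8  194.3] yaw 8.05 grip 22.9 F [-0.4 -0.2 -1.3] T [ 0.05 -0.02  0.02]
bracket(jig) [23.1  2.2] [100.8 378.6] 0.046134982258081436 ymax 191.53789 ymin -187.08032 x -27.249947 73.56875 3024
```

View pics/t9.png

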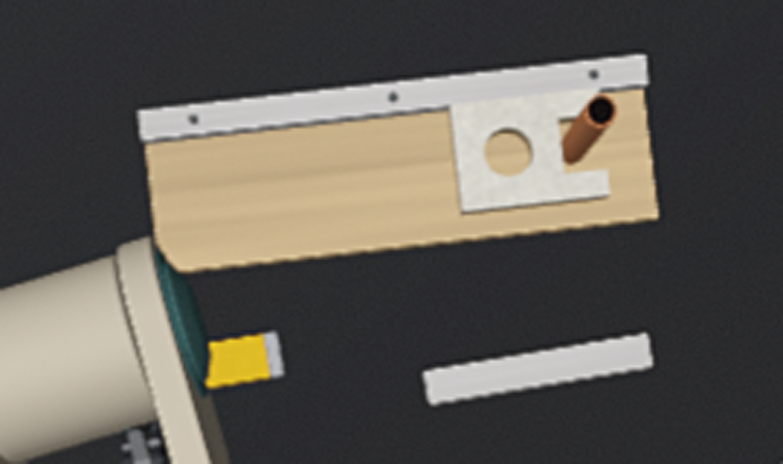

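The bracket is home: rear edge at about -39.5, so centre y about -95, square and on the fence. I'll lower the stick to the bench.

Request:
{"name": "play_rows", "arguments": {
  "series": [
    {"dx":0,"dy":0,"dz":0.4,"wx":0,"wy":0,"wz":0,"fingers":15},
    {"dx":0,"dy":0,"dz":0.9,"wx":0,"wy":0,"wz":0,"fingers":15},
    {"dx":0,"dy":0,"dz":1.3,"wx":0,"wy":0,"wz":0,"fingers":15},
    {"dx":0,"dy":0,"dz":1.5,"wx":0,"wy":0,"wz":0,"fingers":15},
    {"dx":0,"dy":0,"dz":1.58,"wx":0,"wy":0,"wz":0,"fingers":15},
    {"dx":0,"dy":0,"dz":1.6,"wx":0,"wy":0,"wz":0,"fingers":15},
    {"dx":0,"dy":0,"dz":1.6,"wx":0,"wy":0,"wz":0,"fingers":15}
  ]
}}

```text
clock: 11.85
position: [426.0, 158.2, 202.6]
ee_rot: [2.059, 2.369, 0.006]
force: [-0.3, -0.6, -1.1]
grip_width: 0.269
```

Request:
{"name": "play_rows", "arguments": {
  "series": [
    {"dx":0,"dy":0,"dz":0.02,"wx":0,"wy":0,"wz":0,"fingers":15},
    {"dx":0,"dy":0,"dz":0.03,"wx":0,"wy":0,"wz":0,"fingers":15},
    {"dx":0,"dy":0,"dz":0.03,"wx":0,"wy":0,"wz":0,"fingers":15}
  ]
}}

```text
clock: 12.15
position: [425.5, 158.3, 200.7]
ee_rot: [2.058, 2.37, 0.005]
force: [-0.4, -0.8, -1.1]
grip_width: 0.271
```

Request:
{"name": "play_rows", "arguments": {
  "series": [
    {"dx":0,"dy":0,"dz":0.01,"wx":0,"wy":0,"wz":0,"fingers":15},
    {"dx":0,"dy":0,"dz":0.01,"wx":0,"wy":0,"wz":0,"fingers":35},
    {"dx":0,"dy":0,"dz":0,"wx":0,"wy":0,"wz":0,"fingers":60},
    {"dx":0,"dy":0,"dz":0,"wx":0,"wy":0,"wz":0,"fingers":85},
    {"dx":0,"dy":0,"dz":0,"wx":0,"wy":0,"wz":0,"fingers":85},
    {"dx":0,"dy":0,"dz":0,"wx":0,"wy":0,"wz":0,"fingers":85},
    {"dx":0,"dy":0,"dz":0,"wx":0,"wy":0,"wz":0,"fingers":85}
  ]
}}

```text
clock: 12.85
position: [425.5, 158.2, 200.4]
ee_rot: [2.059, 2.37, 0.004]
force: [-0.4, 0.4, -0.2]
grip_width: 0.997
```

Request:
{"name": "play_rows", "arguments": {
  "series": [
    {"dx":0,"dy":0,"dz":-0.3,"wx":0,"wy":0,"wz":0,"fingers":85},
    {"dx":0,"dy":0,"dz":-0.8,"wx":0,"wy":0,"wz":0,"fingers":85},
    {"dx":0,"dy":0,"dz":-1.5,"wx":0,"wy":0,"wz":0,"fingers":85},
    {"dx":0,"dy":0,"dz":-2.2,"wx":0,"wy":0,"wz":0,"fingers":85},
    {"dx":0,"dy":0,"dz":-2.4,"wx":0,"wy":0,"wz":0,"fingers":85},
    {"dx":0,"dy":0,"dz":-2.4,"wx":0,"wy":0,"wz":0,"fingers":85},
    {"dx":0,"dy":0,"dz":-2.4,"wx":0,"wy":0,"wz":0,"fingers":85}
  ]
}}

```text
clock: 13.55
position: [424.8, 158.1, 319.0]
ee_rot: [2.059, 2.37, 0.001]
force: [-2.1, 0.3, 0.3]
grip_width: 0.998
```

```bash
python3 look.py t10; python3 - <<'E'
from h import *; from bench import cams
cv2.imwrite("pics/s10.png",cams.get_image("scene"))
E
```

```text
tcp [424.8 158.1 319. ] jig [-124.8  194.4] yaw 8.03 grip 85.2 F [-2.1  0.3  0.3] T [-0.01 -0.03 -0.01]
bracket(jig) [23.2  2.3] [378.6 100.8] 89.95970916748047 ymax 191.53789 ymin -187.08032 x -27.285965 73.56875 3027
```

View pics/s10.png

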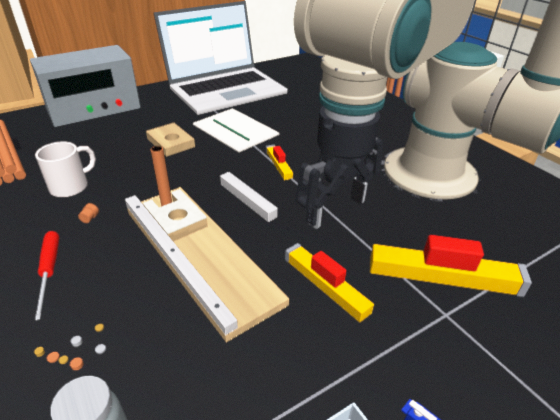

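View pics/t10.png

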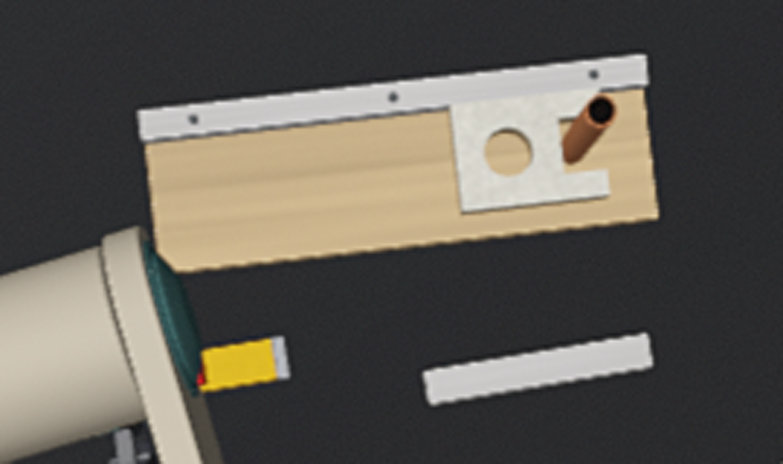

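The stick lies flat on the bench at (328,280) in the scene view, off the jig. The gripper is clear above it, and the bracket is home with the pipe in its notch.

```bash
python3 -c "
from bench import order; print(order.hand_in())"
```

```text
the job is handed in; nothing more can be done
None
```

I fed the bracket home on the pipe with the middle-sized push stick, laid the stick back on the bench and handed the job in. No verdict was reported. The clock stood at about 13.7 s of the 51 s allowed.

- **Feed:** I gripped the stick by its red grip (pads closed to 23 mm) and set its nose square on the bracket's rear end. I eased the bracket onto the fence while feeding it. It stopped on the pipe with about 15 N of push, with the nose within 1 mm of where it should be at home.
- **Bracket:** The last top view put its centre at about y -95 mm in the jig frame, against a seat of -96 mm. Its x was about +11 to +13 mm and it lay parallel to the fence. The two x figures differ by about 2 mm, roughly the camera's calibration error, and both are well within the limits.
- **Stick:** The last pictures show it lying flat on the bench, off the jig. The open gripper was raised about 120 mm above it and touching nothing. I judged the stick's height from the picture and the release height; I did not measure it separately.

No check failed.

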